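Lock the spice mill's shaft with its pin

TASK

Lock the shaft of the spice mill so that its burrs can be unscrewed for cleaning: take the steel lock pin from the wooden accessory block and stand it in the hole on top of the mill's bearing housing, turn the crank slowly clockwise (seen from the handle's end) until the shaft's cross-hole comes in line under the pin and the pin drops in, and see that the pin is fully home with its head down on the housing. Do not force the pin or the crank: ease off as soon as you feel the pin catch and at most rock the crank lightly to let it fall, and leave everything else where it is.

Things in the scene. Friction and masses are not known exactly. Their poses are not given: they have to be found in the camera images.
- mill: Table-top hand spice mill, fixed: wooden foot board 130 x 215 x 18 mm, grey cast body, steel hopper. Origin: on the board's underside; z up. Its level shaft runs along the mill's y axis, 125 mm above the origin. From -y to +y: crank with wooden handle, bearing housing (46 mm along x, 34 mm along y, centred on y = -45 mm, flat top at z = 159.5 mm), burr housing, hopper, adjusting nut.
- hopper_rim (a point): Centre of the rim of the mill's round steel hopper: 96 mm across, the mill's highest point, at 0, 50, 235 mm in the mill's frame.
- pin_hole (a point): Centre of the mouth of the upright lock-pin hole in the flat top of the bearing housing (mill frame 0, -45, 159.5 mm), axes as the mill's. 9 mm wide, 1.5 mm chamfer, 16 mm deep down to the shaft's bushing; it goes on through the housing floor under the bushing (10 mm wide). A pin that is fully home has its head on the housing top and its tip 59 mm below this point.
- shaft_axis (a point): Point on the shaft's axis 34.5 mm under the pin hole's mouth, axes as the mill's. Here turns the brass bushing, 36 mm diameter, with one 9.5 mm cross-hole through it. Out of line, the pin stands on the bushing, 42.5 mm short of home. In line, it falls through by its own weight; it may catch early and hang part way, blocking the crank: a light rocking of the crank lets it fall on.
- crank: The crank with the bushing clamped in its hub. Origin: on the shaft axis under the pin hole; y along the shaft, z along the arm (55 mm long, in the plane y = -40 mm). Friction 0.08 N m; stays put. Clockwise seen from the handle's end moves an upright arm to the mill's +x. Starts 40 to 63 deg from upright on the -x side; the hole is in line (unseen) between 20 deg on -x and 57 deg on +x.
- crank_knob (a point): Centre of the wooden handle knob on the crank's end (crank frame 0, -70, 55 mm): 50 mm long, 21 to 23 mm thick, its axis level along the mill's y; it spins freely on its spindle, so it can be gripped from above and carried round in an arc.
- pin: The lock pin: straight steel pin, shank 8 mm diameter and 59 mm long with a round nose, and a plain round head 20 mm diameter and 16 mm tall on top; 60 g. Origin: the tip; z points up to the head (head from z = 59 to 75 mm). At the start it stands upright in one of the three holes of the accessory block, the only one with a round 20 mm head.
- block: Fixed wooden accessory block 170 x 50 x 45 mm. Origin: centre of its underside. Three 11 mm wide holes, 35 mm deep, in a row along its x axis at x = -55, 0 and +55 mm hold pin, key and brush, in any order.
- key: Steel burr key standing in the block: 8 mm shank with a 34 x 10 x 10 mm cross bar on top, 69 mm tall. Origin: lower tip, z up. Leave it.
- brush: Small cleaning brush standing in the block, bristles up, 16 to 20 mm thick, 119 mm tall. Origin: lower tip, z up. Leave it.
- pot: Black lidded ceramic pot, lid 156 mm diameter, 182 mm over its two lugs, 128 mm tall. Origin: centre of its underside. Leave it.
- sieve: Small steel sieve lying on the mat, bowl 80 mm, 34 mm tall, with a 125 mm wire handle along its -x. Origin: centre of the bowl's underside. Leave it.
- spoon1: Wooden spoon 280 mm long lying at the back along its x axis. 12 mm thick. Origin: under its middle. Leave it.
- spoon2: Darker wooden spoon 260 mm long lying on the right along its x axis. 12 mm thick. Origin: under its middle. Leave it.
- jar: Small glass jar with steel cap, 48 mm diameter, 85 mm tall. Origin: centre of its underside. Leave it.

How it is judged (in metres and radians):
At the end, for the whole second after the job is handed in: The lock pin stands upright (within 0.08 rad) in the pin hole of the bearing housing, through the bushing's cross-hole, its head down on the housing within 3 mm (tip at least 56 mm below the mouth and within 4 mm of the hole's axis), at rest and released, with the crank at rest (horizontal distance between pin and pin_hole below 0.004 m and z of pin in the frame of pin_hole below -0.056 m and angle between pin's own z axis and vertical below 0.08 rad and linear speed of each of pin, crank below 0.02 m/s); the robot touches nothing.
It fails at once if the pin is forced: more than 90 N between it and the mill with its crank, by pressing the pin or by turning the crank against it (some 14 N at the crank's handle) (contact force between pin and mill above 90 N).
It fails at once if key, brush, pot, sieve, jar or a spoon moved by more than 40 mm (distance of any of key, brush, pot, sieve, jar, spoon1, spoon2 from where it was at the start of the episode above 0.04 m).
It also fails if it takes over 72 s, if anything falls off the work surface, if the arm or the gripper's body presses on something with over 40 N, if the wrist force passes 120 N, or if a joint passes its speed limit or range.

ROBOT

A 6-joint arm with a two-finger parallel gripper is mounted at the origin on the work surface. World frame = base frame: x ahead of the robot, y to its left, z up, the work surface at z = 0. Lengths are in m, angles in degrees, forces in N, time in s.
With the tool pointing down it reaches from about 0.325 to 0.9 m from the base axis. Payload 6.1 kg.
Tool frame: the origin (TCP) lies at the very end of the fingers, on their centre line; the grasp point (between the pads) lies 19 mm behind it; z points along the fingers, y is the line along which they close (so a half turn about z gives the same grasp; the last joint's range is limited). The gripper opens to 85 mm and grips with 20 to 120 N. Pads are 22 mm wide; open, the fingers measure 114 mm over their backs; the gripper's body (76 mm by 85 mm) begins 54 mm behind the grasp point. The pads swing forward as they close: fully open they stand 13 mm farther back than shut.
Start: joints at [67.661, 12.628, 87.462, -0, 79.91, -7.225], TCP at [0.163, 0.603, 0.231] pointing down, gripper open.
Joint ranges: [-170.65, 170.65], [-52.31, 119.04], [5.05, 147.46], [-71.25, 251.25], [11.57, 151.72], [-153.62, 153.62]. Speed limits (degrees/s): [147.25, 147.25, 172.46, 180, 180, 180].

INTERFACE

Orientations are given as [roll, pitch, yaw] about the fixed x, y, z axes, in that order (R = Rz(yaw) Ry(pitch) Rx(roll)).
In Python, from rig import ctrl gives the robot as it stands.
- The arm moves only by the shell command python3 -m creep 'ROWS'. ROWS is JSON, one flat list of numbers, 5 for each row, row after row: the finger opening in cm, from 0 to 8.54, then the shift along the world's x, y, z in cm, then the turn about the world's z in degrees. A call has 1 to 8 rows; each row shifts and turns the commanded pose from where the row before left it; what a row does not reach is not made up. A row lasts 1/8 s, in which the tool goes at most 62.5 mm and 10.7 degrees, less where a joint would pass 70% of its speed; a pose out of reach is approached as far as the arm can. A call is refused whole if a number of a shift passes 6.25 or a number of a turn 10.7, either way. A call with a gripper value outside its range is refused whole. The fingers move at their own pace and stop on an object; the grip force is fixed at half the most. Time passes only in rows, so rows that do not move let the fingers close. It gives the time, the measured TCP pose, the force, the opening and the grip force at its end, in the units of the state.
- ctrl.read_state(): the state, without advancing time (a new reading comes with each control period).
- ctrl.grab_frame(name): name is "scene" or "top" or "wrist"; returns (picture, depth): 384x512x3 uint8, red, green, blue; 384x512 float32, m along the optical axis (not along the pixel's ray), 0 where there is no reading.
- ctrl.calibration(name): a dict with "fx", "fy", "cx", "cy" (pixels), "distortion" ([k1, k2, p1, p2, k3] as OpenCV has them; the pictures are not rectified), "origin" and "rotation" of the camera in the world; the wrist camera has in their place "hand_eye" (4x4, takes a point from camera to tool coordinates, whose origin is the TCP and whose axes are the flange's). Camera axes: x right, y down, z forward; pixel columns grow to the right and rows downward; lengths in m; the calibration is good to about 2 mm. A picture is of the moment at which its call begins: read the wrist's pose just before it. calibration takes no time and is no camera call.
- ctrl.finish_job(): hands the job in; it is judged then, once.
Trained networks look in the newest picture that a camera, given by its name, has taken for a name from the list of things; names that differ only in an ending like _2 or _b are one class to them, and where a whole thing is asked for, a point or a joint stands for the part that bears it (a point fixed in the world has none). Each returns a list of dicts, best first, with "p" (0 to 1); they miss things now and then, are a little off and sometimes report something else, mostly with a low value. They report only what shows in the picture. A call takes as long as a camera call.
- ctrl.look_for(camera, thing): "point" ([x, y, z] in m, in world coordinates, good to about 4 mm: the middle of the surface that is visible of it).
- ctrl.regions_of(camera, thing): "mask" (384x512 bool, what is visible of it).
- ctrl.place_of(camera, thing): "point" ([x, y, z] in m, in world coordinates, good to about 4 mm: a listed point, or the origin of a listed thing).
The state is a dict: "clock": time; "joint_pos": joint angles; "qvel": joint speeds; "effort": joint torques, N m; "eef_pos": TCP position; "tcp_rot": TCP orientation; "ft_force": force on the tool from outside, world axes, zero at the start; "moment": the same for the moment, N m; "grip_width": opening from 0.0 (shut) to 1.0 (fully open); "gripper_force": force on a finger pad.
Only numpy, scipy, OpenCV 4.12 (cv2) and the standard library are available. Lean on these libraries where they do the work, as an engineer would, in place of code of your own. Each camera call takes 0.05 s, during which the arm holds its last target. There are 200 camera calls.

## Working session

There is one attempt and no reset: what is moved stays moved. The work goes in short steps, Python scripts to look and compute and a shell command to move; the robot and the scene stay as the last step left them, time stands still between calls to the robot, and variables do not carry over. Pictures are saved under pics/ and viewed, at most 10 in all, crops included, and the job is handed in when it is done.

```bash
ls; mkdir -p pics; cat > h.py <<'E'
import numpy as np, cv2, json
from scipy.spatial.transform import Rotation as R
from rig import ctrl
def save(cam,name):
    im,d=ctrl.grab_frame(cam); cv2.imwrite('pics/'+name+'.png',im[:,:,::-1]); return im,d
def campose(cam,st):
    c=ctrl.calibration(cam)
    if 'hand_eye' in c:
        T=np.eye(4); T[:3,:3]=R.from_euler('xyz',st['tcp_rot'],degrees=True).as_matrix(); T[:3,3]=st['eef_pos']
        T=T@np.array(c['hand_eye'])
    else:
        T=np.eye(4);T[:3,:3]=c['rotation'];T[:3,3]=c['origin']
    return c,T
def cloud(cam,d,st):
    c,T=campose(cam,st)
    K=np.array([[c['fx'],0,c['cx']],[0,c['fy'],c['cy']],[0,0,1.]])
    v,u=np.mgrid[:384,:512]
    p=cv2.undistortPoints(np.stack([u,v],-1).reshape(-1,1,2).astype(float),K,np.array(c['distortion'])).reshape(384,512,2)
    P=np.concatenate([p*d[...,None],d[...,None]],-1)
    return P@T[:3,:3].T+T[:3,3]
E
python3 - <<'E'
from h import *
st=ctrl.read_state(); print(st)
for cam in ['scene','top']:
    im,d=save(cam,cam+'0')
    for n in ['pin','pin_hole','crank_knob','shaft_axis','hopper_rim','mill','block','key','brush','pot']:
        r=ctrl.place_of(cam,n); print(cam,n,[(np.round(x['point'],4),round(x['p'],2)) for x in r[:2]])
E
```

```text
pics
{'clock': 0.0, 'joint_pos': array([ 6.76604664e+01,  1.26744852e+01,  8.75259280e+01, -4.49319088e-04,
        7.99108979e+01, -7.22219183e+00]), 'qvel': array([-0.05426765, -0.03878526, -0.03770546,  0.04967535, -0.03266893,
        0.0179962 ]), 'effort': array([-1.74868574e-04, -4.96906865e+01, -3.89390230e+01, -1.64593566e-04,
        1.13143382e-02, -1.48465705e-05]), 'eef_pos': array([0.16274144, 0.60280999, 0.23020592]), 'tcp_rot': array([-1.79889516e+02, -1.35550386e-02,  1.64882724e+02]), 'ft_force': array([-0.48247629,  0.01500144,  0.08212185]), 'moment': array([ 0.05603934, -0.0588788 ,  0.03159772]), 'gripper_force': 0.0, 'grip_width': 0.9973240487837971}
scene pin [(array([0.4982, 0.3231, 0.0105]), 0.44)]
scene pin_hole []
scene crank_knob [(array([ 0.5303, -0.16  ,  0.1656]), 0.69), (array([0.5003, 0.3227, 0.0036]), 0.51)]
scene shaft_axis [(array([ 0.5641, -0.0852,  0.1292]), 0.67), (array([0.7133, 0.2206, 0.0024]), 0.46)]
scene hopper_rim [(array([0.5526, 0.0094, 0.2342]), 0.97), (array([ 0.5657, -0.0861,  0.1272]), 0.64)]
scene mill [(array([ 0.5556, -0.0433,  
[... 156 characters left out ...]
 0.64)]
scene brush [(array([0.4465, 0.3033, 0.0144]), 0.58)]
scene pot [(array([ 0.7173, -0.3167,  0.0038]), 0.97)]
top pin [(array([0.7146, 0.2171, 0.0033]), 0.69), (array([0.4985, 0.3223, 0.0086]), 0.37)]
top pin_hole [(array([ 0.5555, -0.0849,  0.1605]), 0.93)]
top crank_knob [(array([ 0.5295, -0.1596,  0.1649]), 0.73), (array([0.7124, 0.2194, 0.0018]), 0.31)]
top shaft_axis [(array([ 0.557, -0.081,  0.127]), 0.83)]
top hopper_rim []
top mill [(array([ 0.5568, -0.04  ,  0.0043]), 0.75)]
top block [(array([0.5015, 0.3262, 0.0041]), 0.7)]
top key [(array([0.5517, 0.3441, 0.0099]), 0.38)]
top brush [(array([0.4487, 0.3042, 0.0135]), 0.5)]
top pot [(array([ 0.7195, -0.3131,  0.0035]), 0.67)]
```

View pics/scene0.png

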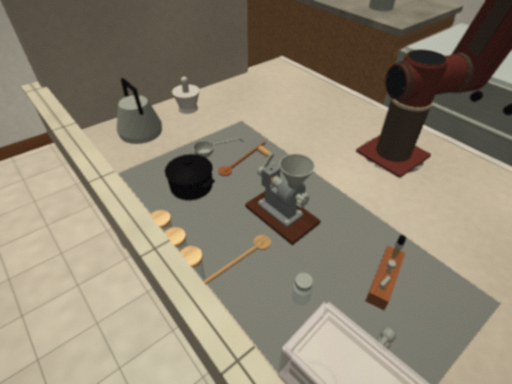

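View pics/top0.png

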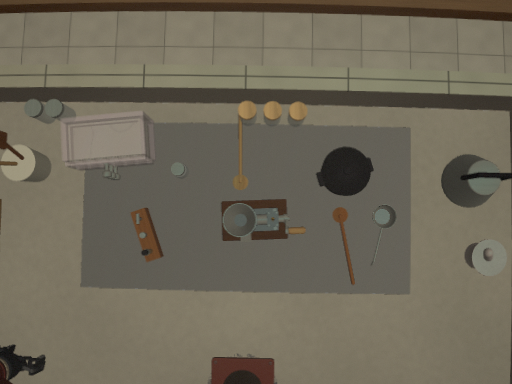

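The scene view shows the mill in mid-mat with its hopper at about (296,168), and the block at (385,275) with the pin in the middle hole. The top view shows the block at (146,235) and the crank knob at (296,230). Next I'll move above the pin.

```bash
python3 -m creep '[8.5,4.2,-3.5,0,4.5, 8.5,4.2,-3.5,0,4.5, 8.5,4.2,-3.5,0,4.5, 8.5,4.2,-3.5,0,4.5, 8.5,4.2,-3.5,0,4.5, 8.5,4.2,-3.5,0,4.5, 8.5,4.2,-3.5,0,4.5, 8.5,4.2,-3.5,0,4.5]'; python3 -m creep '[8.5,0,0,0,0,8.5,0,0,0,0]'
cat > look.py <<'E'
from h import *
import sys
st=ctrl.read_state(); print(st['clock'],np.round(st['eef_pos'],4),np.round(st['tcp_rot'],1))
im,d=save('wrist',sys.argv[1])
for n in sys.argv[2:]:
    print(n,[(np.round(x['point'],4),round(x['p'],2)) for x in ctrl.place_of('wrist',n)[:3]])
np.save('cl.npy',cloud('wrist',d,st))
E
python3 look.py w1 pin key brush block
python3 - <<'E'
import numpy as np
P=np.load('cl.npy').reshape(-1,3)
for lo,hi in [(.055,.074),(.080,.095)]:
    s=P[(P[:,2]>lo)&(P[:,2]<hi)&(np.hypot(P[:,0]-.4985,P[:,1]-.3223)<.022)]
    if len(s): print(len(s),s.mean(0),s.min(0),s.max(0))
E
```

```text
clock: 2.1
eef_pos: [0.5003, 0.3221, 0.2316]
tcp_rot: [180.0, 0.0, -159.0]
ft_force: [0.0, 1.2, -0.1]
grip_width: 0.996
gripper_force: 0.0
clock: 2.35
eef_pos: [0.4987, 0.3234, 0.2311]
tcp_rot: [180.0, -0.0, -159.2]
ft_force: [-0.6, 0.1, 0.1]
grip_width: 0.996
gripper_force: 0.0
2.35 [0.4987 0.3234 0.2311] [ 180.    -0.  -159.2]
pin [(array([0.5012, 0.3207, 0.0135]), 0.81)]
key [(array([0.5535, 0.3404, 0.0159]), 0.91)]
brush [(array([0.4526, 0.3034, 0.0122]), 0.8)]
block [(array([0.4998, 0.3249, 0.0049]), 0.59)]
386 [0.50039606 0.32115786 0.08834574] [0.49143932 0.31165473 0.08001861] [0.51055165 0.33124115 0.09127055]
```

View pics/w1.png

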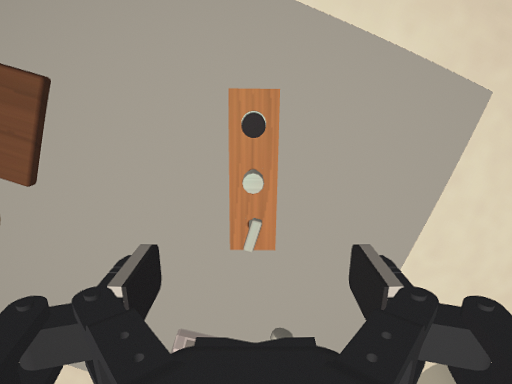

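The wrist view shows the round pin head at (253,183), with the key below it at (254,235) and the brush above at (254,125). The fingers straddle the block. I'll go down and grip.

```bash
python3 -m creep '[8.5,0.2,-0.2,-4,0, 8.5,0,0,-4,0, 8.5,0,0,-4,0, 8.5,0,0,-3,0, 8.5,0,0,-2.1,0, 8.5,0,0,0,0, 8.5,0,0,0,0]'; python3 -m creep '[1.5,0,0,0,0, 1.5,0,0,0,0, 1.5,0,0,0,0, 1.5,0,0,0,0, 1.5,0,0,0,0, 1.5,0,0,0,0, 1.5,0,0,0,0, 1.5,0,0,0,0]'
```

```text
clock: 3.48
eef_pos: [0.5014, 0.3221, 0.0614]
tcp_rot: [180.0, 0.1, -159.1]
ft_force: [0.9, -0.2, 0.3]
grip_width: 0.996
gripper_force: 0.0
clock: 4.47
eef_pos: [0.5012, 0.3214, 0.0606]
tcp_rot: [-180.0, 0.0, -159.1]
ft_force: [1.2, -0.9, 3.6]
grip_width: 0.211
gripper_force: 58.5
```

```bash
python3 -m creep '[1.5,0,0,1,0, 1.5,0,0,3,0, 1.5,0,0,6,0, 1.5,0,0,6,0, 1.5,0,0,6,0, 1.5,0,0,5,-5]'; python3 -m creep '[1.5,0.45,-3.4,0,-9.5, 1.5,0.45,-3.4,0,-9.5, 1.5,0.45,-3.4,0,-9.5, 1.5,0.45,-3.4,0,-9.5, 1.5,0.45,-3.4,0,-9.5, 1.5,0.45,-3.4,0,-9.5, 1.5,0.45,-3.4,0,-9.5,1.5,0.45,-3.4,0,-9.5]';  python3 -m creep '[1.5,0.45,-3.4,0,-9.5, 1.5,0.45,-3.4,0,-9.5, 1.5,0.45,-3.4,0,-9.5, 1.5,0.45,-3.2,0,-0.5, 1.5,0,0,0,0, 1.5,0,0,0,0,1.5,0,0,0,0]'
python3 look.py w2 pin pin_hole crank_knob shaft_axis hopper_rim mill
```

```text
clock: 5.22
eef_pos: [0.5007, 0.3216, 0.3333]
tcp_rot: [180.0, 0.1, -164.2]
ft_force: [0.7, -0.2, -0.6]
grip_width: 0.209
gripper_force: 58.6
clock: 6.22
eef_pos: [0.5366, 0.0486, 0.3303]
tcp_rot: [-180.0, -0.0, 119.6]
ft_force: [0.2, 0.9, -1.5]
grip_width: 0.21
gripper_force: 58.7
clock: 7.1
eef_pos: [0.5549, -0.0836, 0.3304]
tcp_rot: [-180.0, -0.0, 91.0]
ft_force: [-0.6, 0.9, -0.3]
grip_width: 0.209
gripper_force: 58.7
7.1 [ 0.5549 -0.0836  0.3304] [-180.   -0.   91.]
pin [(array([ 0.555 , -0.0873,  0.2851]), 0.88)]
pin_hole [(array([ 0.5608, -0.0857,  0.1605]), 0.74)]
crank_knob [(array([ 0.5284, -0.1548,  0.1694]), 0.94)]
shaft_axis [(array([ 0.5615, -0.0821,  0.1315]), 0.73)]
hopper_rim [(array([0.5595, 0.01  , 0.2349]), 0.72)]
mill [(array([ 0.5614, -0.0403,  0.0068]), 0.75)]
```

View pics/w2.png

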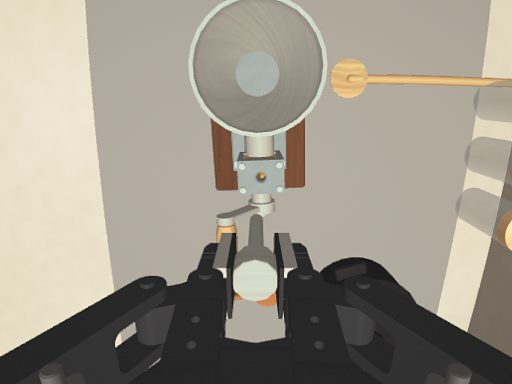

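```bash
cat > px.py <<'E'
from h import *
def ray2z(px,z,st):
    c,T=campose('wrist',st)
    K=np.array([[c['fx'],0,c['cx']],[0,c['fy'],c['cy']],[0,0,1.]])
    p=cv2.undistortPoints(np.array([[px]],float),K,np.array(c['distortion'])).ravel()
    r=T[:3,:3]@[p[0],p[1],1]; o=T[:3,3]
    return o+r*(z-o[2])/r[2]
def proj(Pw,st):
    c,T=campose('wrist',st)
    K=np.array([[c['fx'],0,c['cx']],[0,c['fy'],c['cy']],[0,0,1.]])
    q=np.linalg.inv(T)@np.append(Pw,1)
    return cv2.projectPoints(q[:3][None],np.zeros(3),np.zeros(3),K,np.array(c['distortion']))[0].ravel()
E
python3 - <<'E'
from px import *
st=ctrl.read_state(); print(np.round(st['eef_pos'],4))
print('hole',ray2z((261,177),.1595,st))
t=st['eef_pos']
for dz in (-.0506,.0084,.0244): print(dz,proj(t+[0,0,dz],st))
im=cv2.imread('pics/w2.png'); cv2.imwrite('pics/w2c.png',cv2.resize(im[140:310,190:330],None,fx=4,fy=4,interpolation=cv2.INTER_CUBIC)[:600])
E
```

```text
[ 0.555  -0.0843  0.3304]
hole [ 0.56081825 -0.08828635  0.1595    ]
-0.0506 [255.3422339  213.02081953]
0.0084 [255.48637286 255.26621383]
0.0244 [255.54573924 272.79513488]
```

View pics/w2c.png

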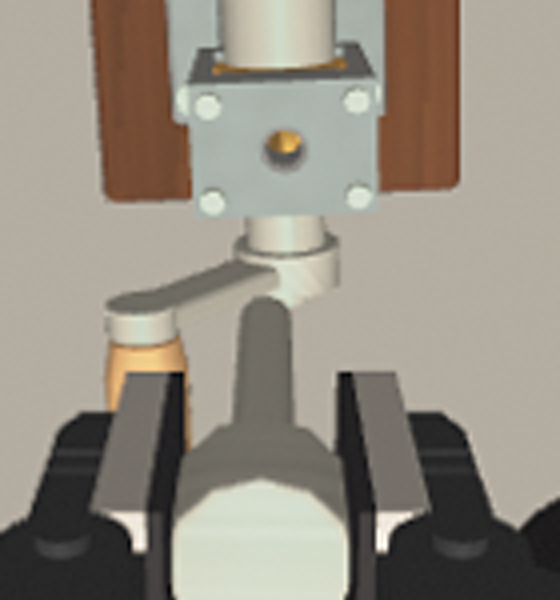

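The close crop shows the hole at picture pixel (261,177) and the pin tip at about (256,215). Next I'll bring the tip to just above the housing and compare the two at nearly the same depth.

```bash
python3 -m creep '[1.5,0.5,-0.3,-3,0, 1.5,0,0,-4,0, 1.5,0,0,-3.3,0, 1.5,0,0,0,0, 1.5,0,0,0,0, 1.5,0,0,0,0]'
python3 look.py w3 pin_hole pin
python3 - <<'E'
from px import *
st=ctrl.read_state()
t=st['eef_pos']
for dz in (-.0506,.0084,.0244): print(dz,proj(t+[0,0,dz],st))
print(proj([.560,-.087,.1595],st))
im=cv2.imread('pics/w3.png'); cv2.imwrite('pics/w3c.png',cv2.resize(im[120:320,170:340],None,fx=4,fy=4,interpolation=cv2.INTER_CUBIC)[:600])
E
```

```text
clock: 8.2
eef_pos: [0.5612, -0.088, 0.2297]
tcp_rot: [179.8, 0.1, 90.9]
ft_force: [0.7, -0.3, -0.7]
grip_width: 0.212
gripper_force: 58.7
8.2 [ 0.5612 -0.088   0.2297] [1.798e+02 1.000e-01 9.090e+01]
pin_hole [(array([ 0.557 , -0.0852,  0.1633]), 0.76)]
pin [(array([ 0.5594, -0.0905,  0.1798]), 0.89)]
-0.0506 [255.17135826 212.96848546]
0.0084 [255.51816113 255.27556576]
0.0244 [255.66182297 272.8285165 ]
[254.185111   202.88164796]
```

View pics/w3c.png

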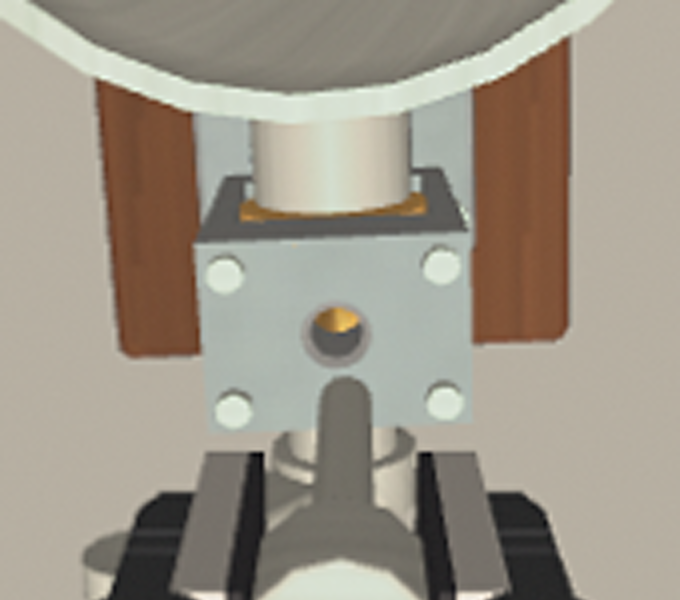

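The crop shows the hole at picture pixel (254,203) and the pin tip at about (256.5,214), so the tip is 1 to 2 mm off in x. For y, I'll take the pin's own shape from the depth data.

```bash
python3 - <<'E'
from px import *
P=np.load('cl.npy'); t=np.array([.5612,-.088,.2297])
Q=P.reshape(-1,3)-t
s=Q[(np.hypot(Q[:,0],Q[:,1])<.0135)&(Q[:,2]>-.06)&(Q[:,2]<.05)]
h,e=np.histogram(s[:,2],bins=np.arange(-.06,.05,.004))
for i in range(len(h)):
    k=s[(s[:,2]>=e[i])&(s[:,2]<e[i+1])]
    if len(k): print('%.3f'%e[i],len(k),np.round(k.min(0)*1e3,1)[:2],np.round(k.max(0)*1e3,1)[:2],np.round(np.median(k,0)*1e3,1))
# housing top edges
s=P.reshape(-1,3); s=s[(abs(s[:,2]-.1595)<.004)&(abs(s[:,0]-.56)<.035)&(abs(s[:,1]+.087)<.03)]
print(len(s),np.percentile(s,[1,50,99],axis=0))
st=ctrl.read_state();c=ctrl.calibration('wrist');print(c['fx'],c['cx'],np.round(c['hand_eye'],4))
E
```

```text
-0.044 25 [-3.1 -0.9] [4.2 2.1] [  0.5   1.5 -41.7]
-0.040 30 [-3.1 -0.5] [4.1 2.4] [  0.2   1.6 -37.3]
-0.036 30 [-3.6 -1.2] [4.  2.8] [  0.7   1.1 -33.6]
-0.032 31 [-3.6 -0.7] [3.9 2.6] [ -0.1   1.6 -30.5]
-0.028 41 [-3.5 -0.7] [3.8 2.7] [ -0.2   1.5 -26.1]
-0.024 33 [-3.5 -0.4] [3.7 2.5] [  0.4   1.5 -21.8]
-0.020 42 [-3.9 -1.2] [3.6 2.4] [  0.1   1.6 -18. ]
-0.016 45 [-3.9 -0.8] [3.6 2.3] [  0.3   1.5 -13.9]
-0.012 42 [-3.8 -0.2] [3.4 2.3] [-0.7  1.5 -9.8]
-0.008 49 [-3.7 -1.6] [3.9 2.7] [ 0.3  1.6 -6. ]
-0.004 43 [-3.7 -0.2] [3.2 2.3] [-0.2  1.7 -2.2]
0.000 6 [-2.2  1.4] [2.2 2. ] [0.7 2.  0.3]
0.004 44 [-9.6  0.1] [8.8 9.9] [8.3 5.5 6.5]
0.008 8 [-9.7  0.8] [ 9.  10.3] [8.5 9.8 9.6]
0.012 137 [-9.7  1.4] [ 9.2 10.3] [-0.4  7.  14.6]
0.016 173 [-9.7  2. ] [ 8.8 10.3] [ 0.   6.9 18. ]
0.020 221 [-9.6  2.2] [ 9.4 10.3] [-0.4  6.9 21.8]
0.024 986 [ -9.7 -11.9] [ 9.1 10.3] [-0.8  0.9 27.5]
0.028 822 [ -9.7 -10.4] [ 9.1 10.5] [ 0.2 -1.2 28.4]
0.032 79 [-9.7 -8. ] [ 9.  10.3] [ 8.3  2.2 34. ]
0.036 477 [-12.1  -9.8] [11.  10.3] [ 8.5  1.1 38.3]
0.040 96 [-12.   -7.8] [10.8  6.8] [ 9.9  1.6 42. ]
0.044 167 [-11.7  -7.8] [11.1  6.7] [10.  -0.8 46.5]
1227 [[ 0.53730224 -0.10351391  0.15601375]
 [ 0.55971018 -0.08353803  0.16305279]
 [ 0.58308518 -0.06850069  0.16349356]]
323.7091370892395 254.737540838051 [[-1.000e-04 -9.624e-01 -2.716e-01  6.790e-02]
 [ 1.000e+00  1.000e-04 -7.000e-04 -2.000e-04]
 [ 7.000e-04 -2.716e-01  9.624e-01 -1.437e-01]
 [ 0.000e+00  0.000e+00  0.000e+00  1.000e+00]]
```

```bash
python3 -m creep '[1.5,-0.18,0.34,0,0, 1.5,0,0,-0.4,0, 1.5,0,0,-0.4,0, 1.5,0,0,0,0, 1.5,0,0,0,0]'
python3 look.py w4 pin_hole pin
python3 - <<'E'
from px import *
im=cv2.imread('pics/w4.png'); cv2.imwrite('pics/w4c.png',cv2.resize(im[170:270,190:320],None,fx=6,fy=6,interpolation=cv2.INTER_CUBIC))
E
```

```text
clock: 8.98
eef_pos: [0.5581, -0.0843, 0.2192]
tcp_rot: [-180.0, -0.0, 90.9]
ft_force: [0.9, -0.7, -0.3]
grip_width: 0.21
gripper_force: 58.7
8.975 [ 0.5581 -0.0843  0.2192] [-180.    -0.    90.9]
pin_hole [(array([ 0.5592, -0.0862,  0.1601]), 0.61)]
pin [(array([ 0.5595, -0.089 ,  0.1712]), 0.75)]
```

View pics/w4c.png

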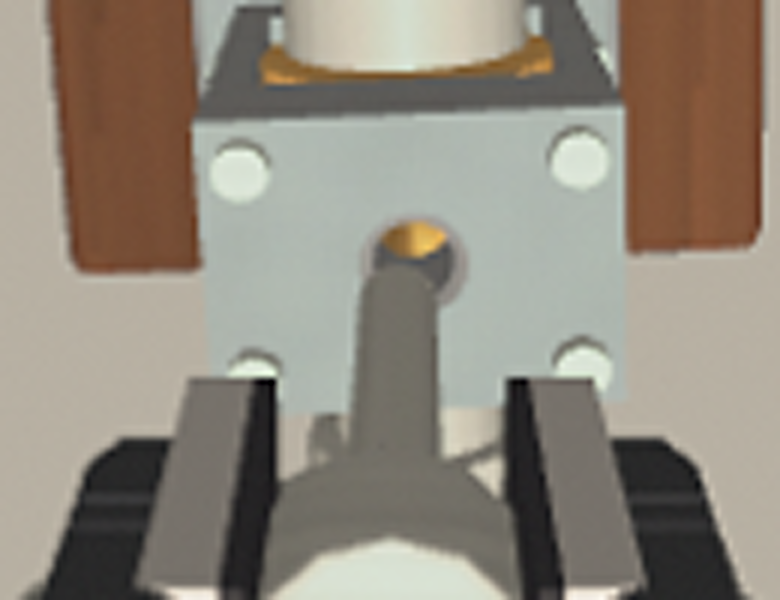

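In this crop the tip is about 1.6 mm left of the hole at (415,262) and lined up with it in y. I'll correct x and lower slowly.

```bash
python3 -m creep '[1.5,0.15,0,0,0, 1.5,0,0,-0.3,0, 1.5,0,0,-0.3,0, 1.5,0,0,-0.3,0, 1.5,0,0,-0.2,0, 1.5,0,0,-0.1,0, 1.5,0,0,0,0]'; python3 -m creep '[1.5,0,0,-0.1,0, 1.5,0,0,-0.1,0, 1.5,0,0,-0.1,0, 1.5,0,0,0,0]'
```

```text
clock: 10.0
eef_pos: [0.5597, -0.0842, 0.2072]
tcp_rot: [-180.0, -0.0, 90.9]
ft_force: [-0.1, -0.0, -0.1]
grip_width: 0.207
gripper_force: 58.7
clock: 10.5
eef_pos: [0.5596, -0.0842, 0.2042]
tcp_rot: [-180.0, -0.0, 90.9]
ft_force: [0.6, 0.8, -0.7]
grip_width: 0.207
gripper_force: 58.7
```

```bash
python3 -m creep '[1.5,0,0,-0.1,0, 1.5,0,0,-0.1,0, 1.5,0,0,-0.1,0, 1.5,0,0,-0.1,0, 1.5,0,0,0,0]';python3 -m creep '[1.5,0,0,-0.1,0, 1.5,0,0,-0.1,0, 1.5,0,0,-0.1,0, 1.5,0,0,0,0]'; python3 -m creep '[1.5,0,0,-0.1,0, 1.5,0,0,-0.1,0, 1.5,0,0,0,0]'
```

```text
clock: 11.12
eef_pos: [0.5596, -0.0842, 0.2002]
tcp_rot: [-180.0, -0.0, 90.9]
ft_force: [-0.1, -0.6, -0.6]
grip_width: 0.21
gripper_force: 58.7
clock: 11.62
eef_pos: [0.5596, -0.0842, 0.1972]
tcp_rot: [-180.0, -0.0, 90.9]
ft_force: [0.5, -0.6, -0.7]
grip_width: 0.211
gripper_force: 58.7
clock: 12.0
eef_pos: [0.5596, -0.0842, 0.1952]
tcp_rot: [-180.0, -0.0, 90.9]
ft_force: [-0.0, -0.2, -1.4]
grip_width: 0.208
gripper_force: 58.7
```

```bash
python3 -m creep '[1.5,0,0,-0.1,0, 1.5,0,0,0,0]'; python3 -m creep '[2.6,0,0,0,0, 3.2,0,0,0,0, 4,0,0,0,0, 4,0,0,0,0, 5,0,0,0,0, 5,0,0,0,0]'; python3 -m creep '[5,0,0,1,0, 5,0,0,3,0, 5,0,0,3,0, 5,0,0,0,0]'
python3 look.py w5 pin crank_knob pin_hole shaft_axis
```

```text
clock: 12.25
eef_pos: [0.5596, -0.0842, 0.1942]
tcp_rot: [-180.0, 0.0, 90.9]
ft_force: [-0.7, 0.4, -1.1]
grip_width: 0.209
gripper_force: 58.7
clock: 13.0
eef_pos: [0.5597, -0.0842, 0.1943]
tcp_rot: [-180.0, -0.0, 90.9]
ft_force: [0.3, 0.9, 0.1]
grip_width: 0.585
gripper_force: 0.0
clock: 13.5
eef_pos: [0.5615, -0.0848, 0.2683]
tcp_rot: [179.6, 0.1, 90.9]
ft_force: [0.4, -0.3, -0.1]
grip_width: 0.583
gripper_force: 0.0
13.5 [ 0.5615 -0.0848  0.2683] [1.796e+02 1.000e-01 9.090e+01]
pin [(array([ 0.558 , -0.0856,  0.1462]), 0.63)]
crank_knob [(array([ 0.5304, -0.1596,  0.1676]), 0.81)]
pin_hole [(array([ 0.5573, -0.0854,  0.1626]), 0.61), (array([ 0.5301, -0.157 ,  0.1681]), 0.44)]
shaft_axis [(array([ 0.5643, -0.0822,  0.1312]), 0.67)]
```

View pics/w5.png

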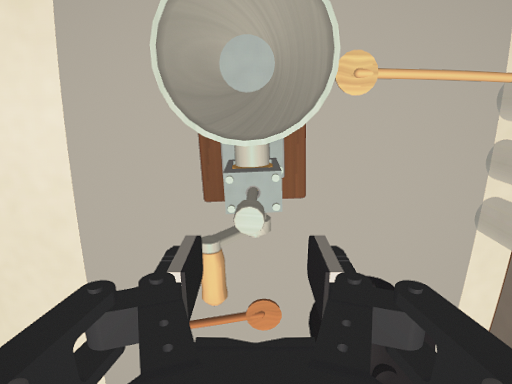

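The pin stands upright in the hole on the bushing, with its head at (250,220). The knob is at about (214,275). I'll move over to the knob and cage it between half-open fingers.

```bash
python3 -m creep '[5,-1.5,-3.6,0,0.7, 5,-1.5,-3.6,0,0.7, 5,0,0,-3,0, 5,0,0,-3,0, 5,0,0,-3,0, 5,0,0,-2.4,0, 5,0,0,0,0, 5,0,0,0,0]'
cat > check.py <<'E'
from h import *
import sys
st=ctrl.read_state(); f=np.array(st['ft_force'])
im,d=ctrl.grab_frame('wrist'); P=cloud('wrist',d,st).reshape(-1,3)
s=P[(np.hypot(P[:,0]-.5597,P[:,1]+.0855)<.008)]
z=np.median(s[:,2]) if len(s) else 0
f2=np.array(ctrl.read_state()['ft_force']); F=(f+f2)/2
print('chk F',np.round(F,1),'headz %.4f'%z,'n',len(s),'tcp',np.round(st['eef_pos'],4),'w %.3f'%st['grip_width'])
sys.exit(1 if np.hypot(F[0],F[1])>4.5 or (z<float(sys.argv[1]) if len(sys.argv)>1 else False) else 0)
E
python3 check.py; python3 look.py w6 crank_knob
python3 - <<'E'
import numpy as np
P=np.load('cl.npy').reshape(-1,3)
s=P[(abs(P[:,1]+.157)<.02)&(abs(P[:,0]-.529)<.02)&(P[:,2]>.15)&(P[:,2]<.2)]
print(len(s),np.percentile(s,[1,50,99],axis=0))
E
```

```text
clock: 14.75
eef_pos: [0.5299, -0.1563, 0.1508]
tcp_rot: [180.0, 0.0, 92.3]
ft_force: [-0.2, 0.7, -0.6]
grip_width: 0.586
gripper_force: 0.0
chk F [-0.   0.5 -0.2] headz 0.2217 n 4233 tcp [ 0.5299 -0.1563  0.1508] w 0.586
14.8 [ 0.5303 -0.1565  0.1514] [179.9   0.   92.3]
crank_knob [(array([ 0.5271, -0.1579,  0.1678]), 0.76), (array([ 0.713 , -0.3139,  0.0029]), 0.3)]
4343 [[ 0.5169754  -0.17630383  0.17242745]
 [ 0.52758745 -0.1554801   0.17907927]
 [ 0.53806838 -0.1372648   0.18146265]]
```

View pics/w6.png

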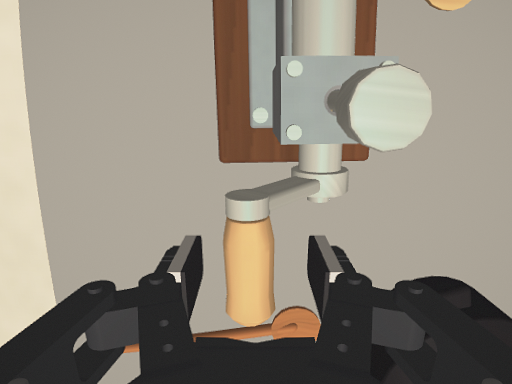

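The wrist view shows the knob centred between the fingers at (250,265). The pin head is at (390,105), still up (z 0.2217). I'll close to a loose cage and start pushing.

```bash
python3 -m creep '[2.8,0,0,0,0, 2.8,0,0,0,0, 2.8,0,0,0,0, 2.8,0,0,0,0]' && python3 check.py .215 && python3 -m creep '[2.8,0.15,0,0.12,0, 2.8,0.15,0,0.12,0, 2.8,0.15,0,0.12,0, 2.8,0,0,0,0]' && python3 check.py .215 && python3 -m creep '[2.8,0.15,0,0.12,0, 2.8,0.15,0,0.11,0, 2.8,0.15,0,0.1,0, 2.8,0,0,0,0]' && python3 check.py .215 && python3 -m creep '[2.8,0.15,0,0.09,0, 2.8,0.15,0,0.09,0, 2.8,0,0,0,0]' && python3 check.py .215
```

```text
clock: 15.4
eef_pos: [0.5296, -0.1562, 0.1503]
tcp_rot: [-180.0, 0.0, 92.3]
ft_force: [-0.3, -0.3, 0.6]
grip_width: 0.329
gripper_force: 0.0
chk F [-0.1  0.   0.3] headz 0.2217 n 4290 tcp [ 0.5296 -0.1562  0.1503] w 0.329
clock: 15.95
eef_pos: [0.5341, -0.1561, 0.1539]
tcp_rot: [-180.0, -0.0, 92.3]
ft_force: [-2.8, 0.2, 1.5]
grip_width: 0.329
gripper_force: 1.1
chk F [-2.2  0.5  1. ] headz 0.2217 n 2740 tcp [ 0.5341 -0.1561  0.1539] w 0.329
clock: 16.5
eef_pos: [0.539, -0.1563, 0.1574]
tcp_rot: [180.0, 0.0, 92.3]
ft_force: [-1.7, 0.8, 0.0]
grip_width: 0.328
gripper_force: 0.8
chk F [-1.7  0.5 -0.1] headz 0.2218 n 2466 tcp [ 0.539  -0.1563  0.1574] w 0.328
clock: 16.92
eef_pos: [0.5419, -0.1563, 0.1592]
tcp_rot: [180.0, 0.0, 92.3]
ft_force: [-0.6, 1.6, 0.2]
grip_width: 0.325
gripper_force: 0.7
chk F [-1.5  1.4  0.6] headz 0.2216 n 2463 tcp [ 0.5419 -0.1563  0.1592] w 0.325
```

```bash
c="python3 check.py .2195"; python3 -m creep '[2.8,0.1,0,0.05,0, 2.8,0.1,0,0.05,0, 2.8,0,0,0,0]' >/dev/null && $c && python3 -m creep '[2.8,0.1,0,0.05,0, 2.8,0.1,0,0.04,0, 2.8,0,0,0,0]' >/dev/null && $c && python3 -m creep '[2.8,0.1,0,0.04,0, 2.8,0.1,0,0.04,0, 2.8,0,0,0,0]' >/dev/null && $c && python3 -m creep '[2.8,0.1,0,0.04,0, 2.8,0.1,0,0.03,0, 2.8,0,0,0,0]' >/dev/null && $c && python3 -m creep '[2.8,0.1,0,0.03,0, 2.8,0.1,0,0.03,0, 2.8,0,0,0,0]' >/dev/null && $c && python3 -m creep '[2.8,0.1,0,0.03,0, 2.8,0.1,0,0.02,0, 2.8,0,0,0,0]' >/dev/null && $c && python3 -m creep '[2.8,0.1,0,0.02,0, 2.8,0.1,0,0.02,0, 2.8,0,0,0,0]' >/dev/null && $c && python3 -m creep '[2.8,0.1,0,0.02,0, 2.8,0.1,0,0.01,0, 2.8,0,0,0,0]' >/dev/null && $c
```

```text
chk F [-0.9  1.  -0.1] headz 0.2211 n 2483 tcp [ 0.5438 -0.1562  0.1601] w 0.330
chk F [-1.7  1.2  0. ] headz 0.2197 n 3029 tcp [ 0.5458 -0.1562  0.161 ] w 0.332
chk F [-1.3  0.4 -0. ] headz 0.1798 n 1464 tcp [ 0.5478 -0.1563  0.1618] w 0.327
```

The pin dropped about 42 mm with no rise in force. I'll ease off, open, retreat and check.

```bash
python3 -m creep '[2.8,-0.15,0,0,0, 4,0,0,0,0, 4,0,0,0,0, 4,0,0,0,0, 4,0,0,1,0, 4,0,0,4,0, 4,0,0,6,0, 4,0,0,0,0]'; python3 -m creep '[4,0,-3,3,0, 4,0,0,0,0, 4,0,0,0,0]'; python3 check.py; python3 look.py w7 pin crank_knob
python3 - <<'E'
import numpy as np
P=np.load('cl.npy').reshape(-1,3)
q=P[np.hypot(P[:,0]-.5597,P[:,1]+.0855)<.025]
for a,b in [(.172,.19),(.157,.168)]:
    s=q[(q[:,2]>a)&(q[:,2]<b)]
    print(len(s),np.median(s,0))
E
```

```text
clock: 19.25
eef_pos: [0.5493, -0.1575, 0.2792]
tcp_rot: [179.4, 0.3, 92.3]
ft_force: [-0.1, 0.2, -1.1]
grip_width: 0.464
gripper_force: 0.0
clock: 19.62
eef_pos: [0.5459, -0.1858, 0.3009]
tcp_rot: [-180.0, -0.1, 92.3]
ft_force: [0.3, -0.3, -0.6]
grip_width: 0.468
gripper_force: 0.0
chk F [ 0.2  0.3 -0.5] headz 0.1798 n 349 tcp [ 0.5459 -0.1858  0.3009] w 0.468
19.675 [ 0.5457 -0.1855  0.3004] [-1.799e+02 -1.000e-01  9.230e+01]
pin [(array([ 0.5601, -0.0848,  0.1062]), 0.9)]
crank_knob [(array([ 0.5443, -0.1556,  0.1802]), 0.83)]
543 [ 0.55931989 -0.08656895  0.17962553]
1772 [ 0.55929007 -0.08765431  0.16372171]
```

View pics/w7.png

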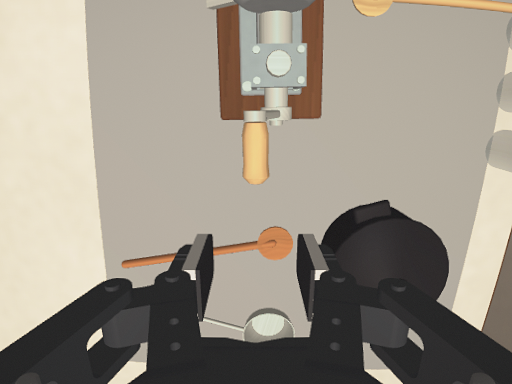

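The head's top is 15.9 mm above the housing top, and the head is 16 mm tall, so the pin is fully home. In the picture its head sits flat at (278,63). The robot is clear and touching nothing.

```bash
python3 -c "
from rig import ctrl
print(ctrl.finish_job())"
```

```text
the job is handed in; nothing more can be done
None
```

The lock pin is fully home in the bearing housing: its head sits on the housing, the shaft is locked and the robot is clear. The job is handed in at about 20 s of the 72 s allowed; the hand-in returned no verdict.

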